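# Fold back the bar trolley's two-leaf gate

## Task

Open the little folding gate on the perforated shelf of the bar trolley: first fold the outer leaf all the way back until it lies flat alongside the inner leaf, leaving the inner leaf about where it is, then swing the folded pair together all the way round to its stop beside the side rail of the shelf. Each leaf has its own wooden knob; do not knock or shift the glass carafe, and let go of the gate at the end.

Things in the scene. Friction and masses are not known exactly. Their poses are not given: they have to be found in the camera images.
- inner_leaf (a joint): Inner leaf: dark steel bars, 155 long, 8 thick, on edge, top 60 above trolley, hinged upright at the short dark post at the shelf's near left corner. Rad: 0 = shut, along the shelf's open near side, pointing at the low white latch post; grows anticlockwise seen from above, in over the shelf; 1.571 = end stop along the left side rail. Stiff hinge (0.4 N m), no spring, stays put. Sizes in mm.
- outer_leaf (a joint): Outer leaf: like the inner, 120 mm long, hinged upright on the inner leaf's free end. Rad, relative to the inner leaf: 0 = straight on in line; grows anticlockwise seen from above, in over the shelf; 3.142 = end stop, flat alongside the inner leaf (4 mm gap), on the side that faces into the shelf when shut. Hinge friction 0.15 N m, no spring, stays put.
- inner_knob (a point): Grip point of the inner leaf's knob, a wooden dowel 18 mm wide, 44 tall, turning freely on an upright pin on the leaf's top near its free end. On the dowel's axis, 28 mm above the leaf, 16 below the dowel's top. Axes follow the leaf: +y to the post, whose hinge axis is 140 mm off; +x across it to the side where the outer leaf folds; z up. The outer leaf's hinge axis is at x +6, y -15 mm.
- outer_knob (a point): Grip point of the outer leaf's knob, an identical dowel (18 mm wide, 44 tall) turning freely on an upright pin on its top near its free end; on the dowel's axis, 28 mm above the leaf, 16 below the dowel's top. Axes turn with the outer leaf: +y along it towards its hinge, whose axis is at x +6, y +100 mm from here; z up. Once folded the two knobs stand about 86 mm apart.
- carafe: Empty glass carafe, loose, 140 mm tall, belly 76 mm wide, neck 44 mm, on the far part of the perforated aluminium shelf (its top 12 mm above the trolley). Origin at the centre of its underside, z up. The leaves clear it when folded in the right order; the gate swung round at full length would strike it.

How it is judged:
On the way, in this order (a step that is already met when the one before it is completed fails the run):
1. the outer leaf is folded flat along the inner leaf (within about 12 degrees) while the inner leaf is still near its shut position (less than 35 degrees open) (value of joint outer_leaf above 2.93 rad and value of joint inner_leaf below 0.61 rad), for 0.2 s.
2. the folded pair is swung round to the end stop (within 12 degrees), the outer leaf still folded (value of joint outer_leaf above 2.93 rad and value of joint inner_leaf above 1.36 rad), for 0.2 s.
At the end, for the whole second after the job is handed in: The outer leaf lies folded along the inner leaf (joint above 2.93 rad, within 12 degrees of flat), the inner leaf is at its stop beside the side rail (joint above 1.36 rad, within 12 degrees), both at rest, and the carafe stands upright within 30 mm of where it was (all of step 2 and velocity of joint outer_leaf between -0.05 and 0.05 rad/s and velocity of joint inner_leaf between -0.05 and 0.05 rad/s and not (distance of carafe from where it was at the start of the episode above 0.03 m or angle between carafe's own z axis and vertical above 0.35 rad)); the robot touches nothing.
It fails at once if the inner leaf is swung open (more than 35 degrees) before the outer leaf is folded back on it (value of joint inner_leaf above 0.61 rad and value of joint outer_leaf below 2.6 rad).
It fails at once if the carafe is shifted more than 30 mm or tipped more than 20 degrees (distance of carafe from where it was at the start of the episode above 0.03 m or angle between carafe's own z axis and vertical above 0.35 rad).
It also fails if it takes over 51 s, if anything falls off the work surface, if the arm or the gripper's body presses on something with over 40 N, if the wrist force passes 120 N, or if a joint passes its speed limit or range.

## Robot

A 6-joint arm with a two-finger parallel gripper is mounted at the origin on the work surface. World frame = base frame: x ahead of the robot, y to its left, z up, the work surface at z = 0. Lengths are in m, angles in rad, forces in N, time in s.
With the tool pointing down it reaches from about 0.25 to 0.85 m from the base axis. Payload 12.5 kg.
Tool frame: the origin (TCP) lies midway between the tips of the shut fingers; the grasp point (between the pads) lies 19 mm behind it; y points along the fingers, x is the direction in which the jaws open and shut, and the axes are right-handed (so a half turn about y gives the same grasp; the last joint's range is limited). The gripper opens to 93 mm and grips with 3 to 60 N. Pads are 15 mm wide; open, the fingers measure 128 mm over their backs; the gripper's body (75 mm by 188 mm) begins 65 mm behind the grasp point.
Start: joints at [1.032, 0.351, 1.652, -0, 1.139, -0.085], TCP at [0.241, 0.494, 0.219] pointing down, gripper open.
Joint ranges: [-2.75, 2.75], [-0.79, 2.1], [0.01, 2.65], [-1.57, 4.71], [0.07, 3.14], [-2.87, 2.87]. Speed limits (rad/s): [2.22, 2.22, 2.79, 3.14, 3.14, 3.14].

## Interface

Orientations are given as a 3x3 rotation matrix whose columns are the frame's x, y, z axes.
In Python, from station import env gives the robot as it stands. The module is installed in compiled form; this text tells all that it offers.
- The arm moves only by the shell command python3 -m inch 'ROWS'. ROWS is JSON, a list of rows, each an object of numbers: "wx", "wy", "wz": the turn, a rotation vector about the world's x, y, z in rad; "x", "y", "z": the shift along the world's x, y, z in mm; "fingers": the opening, from 0 (shut) to 1 (fully open). In form: [{"wx": .., "wy": .., "wz": .., "x": .., "y": .., "z": .., "fingers": ..}, ...]. A call has exactly 8 rows; each row shifts and turns the commanded pose from where the row before left it; what a row does not reach is not made up. A row lasts 1/8 s, in which the tool goes at most 62.5 mm and 10.7 degrees, less where a joint would pass 70% of its speed; a pose out of reach is approached as far as the arm can. A call with a gripper value outside its range is refused whole. The fingers move at their own pace and stop on an object; the grip force is fixed at half the most. Time passes only in rows, so rows that do not move let the fingers close, or fill a call up. It gives the time, the measured TCP pose, the force and the opening at its end, in the units of the state.
- env.get_obs(): the state, without advancing time (a new reading comes with each control period).
- env.snapshot(name): name is "scene" or "top"; returns the picture (384x512x3 uint8, red, green, blue); there is no depth.
- env.calibration(name): a dict with "K" (3x3 intrinsics, pixels), "extrinsics" (4x4, takes a point from camera to world coordinates). Camera axes: x right, y up, looking along -z (the intrinsics and any distortion apply to the point x, -y, -z); pixel columns grow to the right and rows downward; lengths in m; the calibration is good to about 2 mm. A picture is of the moment at which its call begins. calibration takes no time and is no camera call.
- env.finish_job(): hands the job in, once; it reports no verdict.
Trained networks look in the newest picture that a camera, given by its name, has taken for a name from the list of things; names that differ only in an ending like _2 or _b are one class to them, and where a whole thing is asked for, a point or a joint stands for the part that bears it (a point fixed in the world has none). Each returns a list of dicts, best first, with "confidence" (0 to 1); they miss things now and then, are a little off and sometimes report something else, mostly with a low value. They report only what shows in the picture. A call takes as long as a camera call.
- env.recognise(camera, name): "point" ([row, column] in pixels, amid what is visible of it).
The state is a dict: "time_s": time; "qpos": joint angles; "joint_vel": joint speeds; "joint_torque": joint torques, N m; "eef_pos": TCP position; "tool_rot": TCP orientation; "contact_force": force on the tool from outside, world axes, zero at the start; "torque": the same for the moment, N m; "width": opening from 0.0 (shut) to 1.0 (fully open).
Only numpy, scipy, OpenCV 4.12 (cv2) and the standard library are available. Lean on these libraries where they do the work, as an engineer would, in place of code of your own. Each camera call takes 0.05 s, during which the arm holds its last target. There are 200 camera calls.

## Working session

There is one attempt and no reset: what is moved stays moved. The work goes in short steps, Python scripts to look and compute and a shell command to move; the robot and the scene stay as the last step left them, time stands still between calls to the robot, and variables do not carry over. Pictures are saved under pics/ and viewed, about 8 in all and at most 12, crops included, and the job is handed in when it is done.

```bash
mkdir -p pics
python3 - <<'E'
from station import env
import cv2,numpy as np
o=env.get_obs();print(o['time_s'],o['eef_pos'],o['tool_rot'],o['width'])
ims=[]
for c in("scene","top"):
    im=env.snapshot(c);cv2.imwrite(f"pics/{c}0.png",im[:,:,::-1])
    k=env.calibration(c);print(c,{a:(np.round(b,4).tolist() if not isinstance(b,str) else b) for a,b in k.items()})
    for n in("inner_knob","outer_knob","inner_leaf","outer_leaf","carafe"):
        print(n,[(np.round(d["point"],1).tolist(),round(d["confidence"],2)) for d in env.recognise(c,n)[:3]])
E
```

```text
0.0 [0.24091702 0.49403803 0.21810344] [[ 4.38385031e-01 -5.90436435e-04 -8.98787081e-01]
 [ 8.98786515e-01 -1.01235211e-03  4.38385420e-01]
 [-1.16872772e-03 -9.99999313e-01  8.68762973e-05]] 1.0027067148953919
scene {'K': [[362.5349, 0.0, 253.6743], [0.0, 362.5349, 190.5482], [0.0, 0.0, 1.0]], 'extrinsics': [[0.2971, -0.62, 0.7262, 1.1186], [0.9546, 0.1752, -0.241, -0.1131], [0.0222, 0.7648, 0.6439, 0.4966], [0.0, 0.0, 0.0, 1.0]]}
inner_knob [([169.0, 157.6], 0.94)]
outer_knob [([185.9, 141.3], 0.88)]
inner_leaf [([167.0, 157.1], 0.68)]
outer_leaf [([186.0, 140.7], 0.91)]
carafe [([241.9, 191.2], 0.88)]
top {'K': [[471.2368, 0.0, 244.9967], [0.0, 471.2368, 193.8469], [0.0, 0.0, 1.0]], 'extrinsics': [[-0.0, 0.9966, -0.0825, 0.5585], [-1.0, -0.0002, -0.0025, 0.0594], [-0.0025, 0.0825, 0.9966, 0.9872], [0.0, 0.0, 0.0, 1.0]]}
inner_knob [([267.6, 340.3], 0.71), ([233.4, 348.1], 0.38)]
outer_knob [([235.2, 347.0], 0.9)]
inner_leaf [([266.6, 340.9], 0.88)]
outer_leaf [([235.2, 349.8], 0.65), ([139.8, 320.9], 0.37)]
carafe [([141.9, 322.5], 0.6)]
```

```bash
cat > h.py <<'E'
from station import env
import cv2,numpy as np
def ray(c,p):
    k=env.calibration(c);K=k["K"];T=np.array(k["extrinsics"])
    d=T[:3,:3]@np.array([(p[1]-K[0][2])/K[0][0],-(p[0]-K[1][2])/K[1][1],-1]);return T[:3,3],d
def at(c,p,z):
    o,d=ray(c,p);return o+d*(z-o[2])/d[2]
def tri(pt,ps):
    A=[];b=[]
    for c,p in(("top",pt),("scene",ps)):
        o,d=ray(c,p);d=d/np.linalg.norm(d);M=np.eye(3)-np.outer(d,d);A.append(M);b.append(M@o)
    return np.linalg.lstsq(np.vstack(A),np.hstack(b),rcond=None)[0]
def proj(c,P):
    k=env.calibration(c);K=k["K"];T=np.linalg.inv(np.array(k["extrinsics"]));q=T[:3,:3]@np.array(P)+T[:3,3]
    return (K[0][2]+K[0][0]*q[0]/-q[2],K[1][2]+K[1][1]*q[1]/q[2])
E
python3 - <<'E'
from h import *
print(tri((267.6,340.3),(169,157.6)),tri((235.2,347),(185.9,141.3)),tri((141.9,322.5),(241.9,191.2)))
a=cv2.imread("pics/top0.png")[60:350,200:500];b=cv2.imread("pics/scene0.png")[90:310,60:330]
cv2.imwrite("pics/a.png",cv2.resize(a,(620,600),interpolation=3));cv2.imwrite("pics/b.png",cv2.resize(b,(736,600),interpolation=3))
E
```

```text
[ 0.49110992 -0.12016751  0.04800369] [ 0.55336556 -0.14410279  0.05665869] [ 0.73598845 -0.08705406  0.07803705]
```

View pics/a.png

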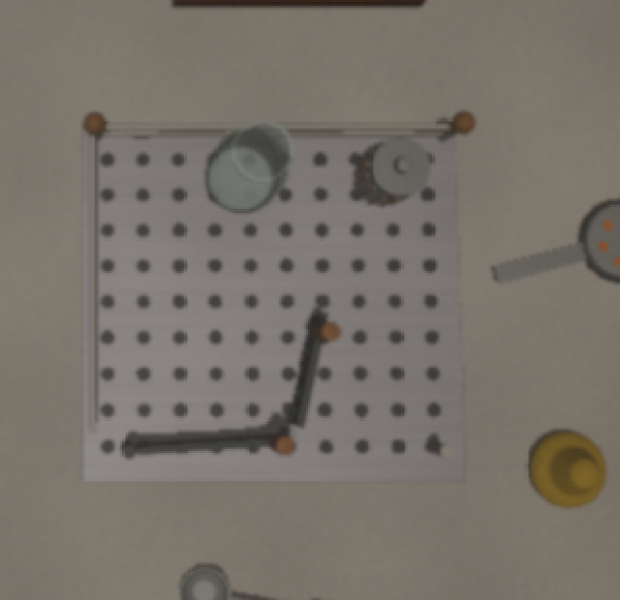

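View pics/b.png

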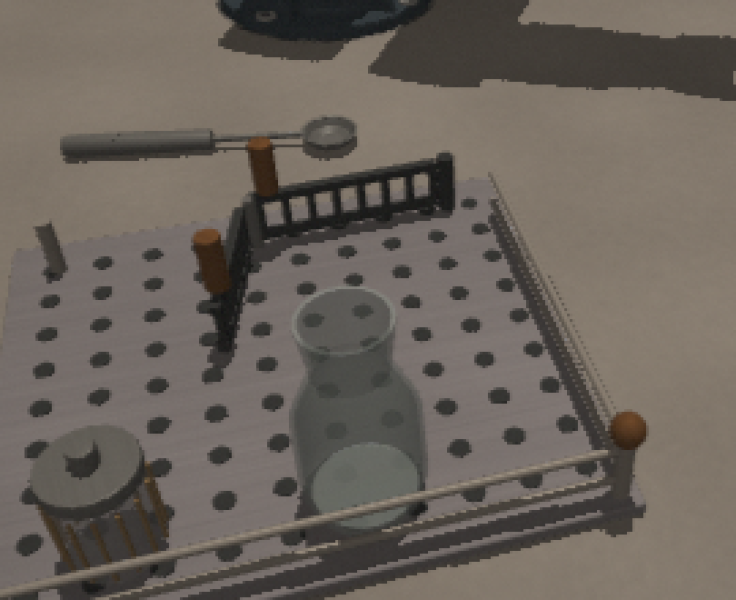

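Top view: the inner knob is at about row 275, col 337 and the outer knob at about row 220, col 360. The outer leaf is already about 75° open, and the hinge post is near col 262, row 275. In the scene view, the inner knob top is at about row 143, col 155 and the outer knob top at about row 177, col 136. The carafe stands between the gate and the far rail.

Run:
```python
from h import *
a=cv2.imread("pics/top0.png");b=cv2.imread("pics/scene0.png")
def blobs(im):
    h=cv2.cvtColor(im,cv2.COLOR_BGR2HSV);m=cv2.inRange(h,(4,110,60),(16,255,255))
    n,l,s,c=cv2.connectedComponentsWithStats(m)
    for i in range(1,n):
        if s[i][4]>15: print(s[i],c[i].round(1))
for im in(a,b): blobs(im);print()
ti=tri((275.1,337.4),(143.2,155.4));to=tri((220,360.1),(177.3,135.9));print("tops",ti,to)
# hinge post top: top crop (130,444), scene crop (446,158)
f=lambda x,y:(60+y/2.069,200+x/2.067); g=lambda x,y:(90+y/2.727,60+x/2.726)
print("post",tri(f(130,444),g(446,156)))
print("corner ball",tri(f(95,123),g(628,430)))
print("latch",tri(f(445,450),g(43,224)))
for z in(.088,.104): print(z,at("top",(275.1,337.4),z),at("scene",(151.2,156.1),z))
for z in (0,.012,.05):print("holes",z,[at("top",f(*p),z)[:2].round(3) for p in((107,447),(429,160))],at("scene",g(469,203),z)[:2].round(3))
```

```text
[284  15  42  14 147] [297.7  21.7]
[284  30  11   6  37] [288.2  33. ]
[399  30   6   6  16] [402.2  32.5]
[284  39  12   7  31] [288.7  42.9]
[391  39  14   9  41] [399.6  42.5]
[284  50 121  10 773] [341.1  55.7]
[242 115   8   9  53] [245.3 119.2]
[420 115   9   9  61] [424.  118.8]
[490 177   4   4  16] [491.5 178.5]
[507 181   5   5  17] [509.2 183.2]
[497 184   5   5  17] [499.2 185.8]
[356 217   8   7  45] [359.  219.9]
[333 271   9   8  51] [337.2 274.7]
[ 18 340  19  13 114] [ 28.1 347.3]

[481  31  31  23 591] [497.3  41.7]
[455  34  20  10 100] [466.5  37.5]
[405  72  25  15  30] [417.8  78.2]
[366  77  94  36 876] [405.7  97.2]
[151 140   8   5  34] [154.6 142.2]
[131 174  10   6  48] [135.3 176.6]
[284 241  13  11 110] [290.3 246. ]
[ 32 297  17  14 172] [ 39.4 302.9]
[218 365  55  19 453] [251.9 377.3]

tops [ 0.48025991 -0.10979269  0.10121381] [ 0.58257614 -0.1535574   0.10171962]
post [0.4782881  0.02792289 0.06657589]
corner ball [0.78262569 0.06032224 0.06890667]
latch [ 0.4716135  -0.27018327  0.05574083]
0.088 [ 0.47904324 -0.11266638  0.088     ] [ 0.48894807 -0.11090937  0.088     ]
0.104 [ 0.4804563  -0.10960488  0.104     ] [ 0.51360192 -0.11099671  0.104     ]
holes 0 [array([0.469, 0.048]), array([ 0.76 , -0.283])] [0.455 0.052]
holes 0.012 [array([0.47 , 0.048]), array([ 0.758, -0.279])] [0.471 0.048]
holes 0.05 [array([0.474, 0.048]), array([ 0.75 , -0.266])] [0.522 0.036]
```

```bash
R='x'; python3 -m inch '[{"x":21,"y":-40,"z":0,"wz":-0.07,"fingers":1},{"x":21,"y":-40,"z":0,"wz":-0.07,"fingers":1},{"x":21,"y":-40,"z":0,"wz":-0.07,"fingers":1},{"x":21,"y":-40,"z":0,"wz":-0.07,"fingers":1},{"x":21,"y":-40,"z":0,"wz":-0.07,"fingers":1},{"x":21,"y":-40,"z":0,"wz":-0.07,"fingers":1},{"x":21,"y":-40,"z":0,"wz":-0.07,"fingers":1},{"x":21,"y":-40,"z":0,"wz":-0.07,"fingers":1}]'
python3 -m inch '[{"x":22,"y":-41,"z":0,"wz":-0.07,"fingers":1},{"x":22,"y":-41,"z":0,"wz":-0.07,"fingers":1},{"x":22,"y":-41,"z":0,"wz":-0.07,"fingers":1},{"x":22,"y":-41,"z":0,"wz":-0.07,"fingers":1},{"x":22,"y":-41,"z":-14,"wz":-0.07,"fingers":1},{"x":22,"y":-41,"z":-14,"wz":-0.07,"fingers":1},{"x":21,"y":-41,"z":-14,"wz":-0.07,"fingers":1},{"x":21,"y":-40,"z":-14,"wz":-0.07,"fingers":1}]'
python3 - <<'E'
from h import *
print(env.get_obs()["tool_rot"].round(3) if hasattr(env.get_obs()["tool_rot"],"round") else env.get_obs()["tool_rot"])
im=env.snapshot("scene");cv2.imwrite("pics/c.png",cv2.resize(im[60:310,40:340,::-1],(720,600)))
E
```

```text
[[ 0.438  0.    -0.899]
 [ 0.899  0.     0.438]
 [ 0.    -1.    -0.   ]]$[0]: bad value
$[0]: bad value
```

View pics/c.png

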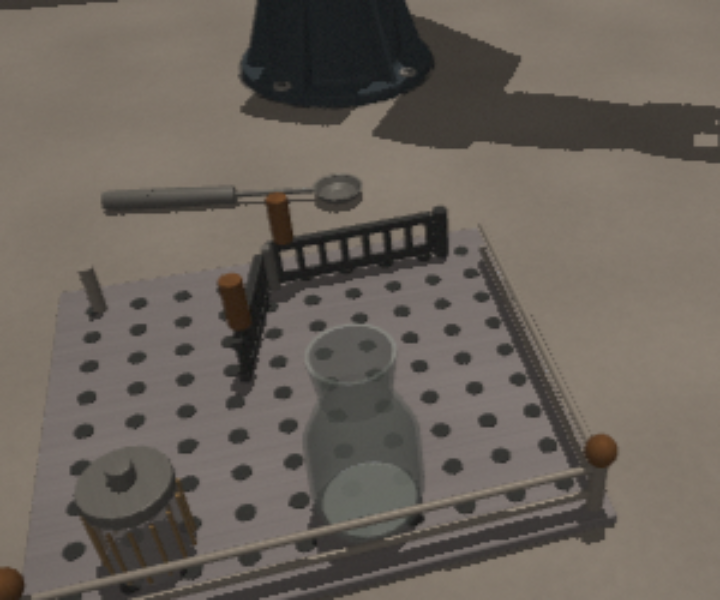

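The moves were refused and the picture shows nothing moved (gate and carafe unchanged). I suspect the rows need all seven keys, so I'll try that.

```bash
python3 -m inch '[{"wx":0,"wy":0,"wz":-0.07,"x":21,"y":-40,"z":0,"fingers":1},{"wx":0,"wy":0,"wz":-0.07,"x":21,"y":-40,"z":0,"fingers":1},{"wx":0,"wy":0,"wz":-0.07,"x":21,"y":-40,"z":0,"fingers":1},{"wx":0,"wy":0,"wz":-0.07,"x":21,"y":-40,"z":0,"fingers":1},{"wx":0,"wy":0,"wz":-0.07,"x":21,"y":-40,"z":0,"fingers":1},{"wx":0,"wy":0,"wz":-0.07,"x":21,"y":-40,"z":0,"fingers":1},{"wx":0,"wy":0,"wz":-0.07,"x":21,"y":-40,"z":0,"fingers":1},{"wx":0,"wy":0,"wz":-0.07,"x":21,"y":-40,"z":0,"fingers":1}]'
```

```text
time_s: 1.65
eef_pos: [0.4097, 0.173, 0.2188]
tool_rot: [[0.85, 0.001, -0.527], [0.527, 0.0, 0.85], [0.001, -1.0, -0.0]]
contact_force: [1.0, -0.2, 0.9]
width: 0.998
```

```bash
python3 -m inch '[{"wx":0,"wy":0,"wz":-0.07,"x":22,"y":-41,"z":0,"fingers":1},{"wx":0,"wy":0,"wz":-0.07,"x":22,"y":-41,"z":0,"fingers":1},{"wx":0,"wy":0,"wz":-0.07,"x":22,"y":-41,"z":-10,"fingers":1},{"wx":0,"wy":0,"wz":-0.07,"x":22,"y":-41,"z":-10,"fingers":1},{"wx":0,"wy":0,"wz":-0.07,"x":22,"y":-41,"z":-10,"fingers":1},{"wx":0,"wy":0,"wz":-0.07,"x":22,"y":-41,"z":-14,"fingers":1},{"wx":0,"wy":0,"wz":-0.07,"x":21,"y":-40,"z":-15,"fingers":1},{"wx":0,"wy":0,"wz":-0.07,"x":20,"y":-40,"z":-10,"fingers":1}]'
python3 - <<'E'
from h import *
im=env.snapshot("scene");cv2.imwrite("pics/d.png",cv2.resize(im[60:310,40:340,::-1],(720,600)))
E
```

```text
time_s: 2.65
eef_pos: [0.5825, -0.153, 0.1489]
tool_rot: [[1.0, -0.001, 0.005], [-0.005, 0.0, 1.0], [-0.001, -1.0, 0.0]]
contact_force: [-0.2, 0.3, 0.0]
width: 1.002
```

View pics/d.png

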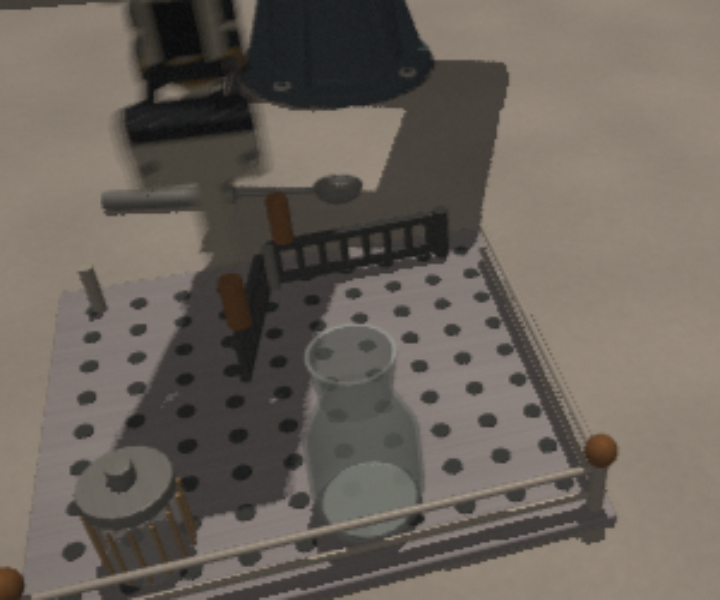

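The gripper hovers in line with the outer knob: fingers near crop col 220, row 240, above the knob top at (231, 278). The gate and carafe haven't moved. I'll lower and close.

```bash
python3 -m inch '[{"wx":0,"wy":0,"wz":0,"x":0,"y":0,"z":-20,"fingers":1},{"wx":0,"wy":0,"wz":0,"x":0,"y":0,"z":-20,"fingers":1},{"wx":0,"wy":0,"wz":0,"x":0,"y":0,"z":-20,"fingers":1},{"wx":0,"wy":0,"wz":0,"x":0,"y":0,"z":-14,"fingers":1},{"wx":0,"wy":0,"wz":0,"x":0,"y":0,"z":0,"fingers":0.6},{"wx":0,"wy":0,"wz":0,"x":0,"y":0,"z":0,"fingers":0.3},{"wx":0,"wy":0,"wz":0,"x":0,"y":0,"z":0,"fingers":0.1},{"wx":0,"wy":0,"wz":0,"x":0,"y":0,"z":0,"fingers":0.0}]'
python3 -m inch '[{"wx":0,"wy":0,"wz":0,"x":0,"y":0,"z":0,"fingers":0},{"wx":0,"wy":0,"wz":0,"x":0,"y":0,"z":0,"fingers":0},{"wx":0,"wy":0,"wz":0,"x":0,"y":0,"z":0,"fingers":0},{"wx":0,"wy":0,"wz":0,"x":0,"y":0,"z":0,"fingers":0},{"wx":0,"wy":0,"wz":0,"x":0,"y":0,"z":0,"fingers":0},{"wx":0,"wy":0,"wz":0,"x":0,"y":0,"z":0,"fingers":0},{"wx":0,"wy":0,"wz":0,"x":0,"y":0,"z":0,"fingers":0},{"wx":0,"wy":0,"wz":0,"x":0,"y":0,"z":0,"fingers":0}]'
python3 - <<'E'
import numpy as np
H=np.array([486.2,-124.7]);a=np.radians(-16.8);p0=np.array([582.5,-153]);R=100.2
a1=np.radians(90-3.4)
A=np.linspace(a,a1,17);P=H+R*np.c_[np.cos(A),np.sin(A)]
print(np.diff(np.vstack([p0,P]),axis=0).round(0).tolist(),P[-1])
E
```

```text
time_s: 3.7
eef_pos: [0.5823, -0.1517, 0.0761]
tool_rot: [[1.0, 0.001, 0.003], [-0.003, -0.0, 1.0], [0.001, -1.0, -0.0]]
contact_force: [-0.2, -0.4, 0.7]
width: 0.619
time_s: 4.7
eef_pos: [0.582, -0.1516, 0.0756]
tool_rot: [[1.0, -0.0, 0.003], [-0.003, 0.0, 1.0], [-0.0, -1.0, 0.0]]
contact_force: [-0.8, 0.7, 0.3]
width: 0.186
[[-0.0, -1.0], [3.0, 11.0], [1.0, 11.0], [0.0, 11.0], [-1.0, 11.0], [-2.0, 11.0], [-4.0, 11.0], [-5.0, 10.0], [-6.0, 10.0], [-7.0, 9.0], [-8.0, 8.0], [-9.0, 7.0], [-10.0, 6.0], [-10.0, 5.0], [-11.0, 4.0], [-11.0, 3.0], [-11.0, 1.0]] [492.14249863 -24.67636924]
```

The opening of 0.186 is about 17 mm, so the dowel is held. Next I'll swing it on the arc.

```bash
python3 -m inch '[{"wx":0,"wy":0,"wz":0,"x":3,"y":11,"z":0,"fingers":0},{"wx":0,"wy":0,"wz":0,"x":1,"y":11,"z":0,"fingers":0},{"wx":0,"wy":0,"wz":0,"x":0,"y":11,"z":0,"fingers":0},{"wx":0,"wy":0,"wz":0,"x":-1,"y":11,"z":0,"fingers":0},{"wx":0,"wy":0,"wz":0,"x":-2,"y":11,"z":0,"fingers":0},{"wx":0,"wy":0,"wz":0,"x":-4,"y":11,"z":0,"fingers":0},{"wx":0,"wy":0,"wz":0,"x":-5,"y":10,"z":0,"fingers":0},{"wx":0,"wy":0,"wz":0,"x":0,"y":0,"z":0,"fingers":0}]'
```

```text
time_s: 5.7
eef_pos: [0.5736, -0.0746, 0.0756]
tool_rot: [[1.0, -0.001, 0.002], [-0.002, 0.001, 1.0], [-0.001, -1.0, 0.001]]
contact_force: [0.5, 2.8, 0.1]
width: 0.189
```

```bash
python3 -m inch '[{"wx":0,"wy":0,"wz":0,"x":-6,"y":9,"z":0,"fingers":0},{"wx":0,"wy":0,"wz":0,"x":-7,"y":9,"z":0,"fingers":0},{"wx":0,"wy":0,"wz":0,"x":-8,"y":8,"z":0,"fingers":0},{"wx":0,"wy":0,"wz":0,"x":-9,"y":7,"z":0,"fingers":0},{"wx":0,"wy":0,"wz":0,"x":-10,"y":6,"z":0,"fingers":0},{"wx":0,"wy":0,"wz":0,"x":-10,"y":5,"z":0,"fingers":0},{"wx":0,"wy":0,"wz":0,"x":-11,"y":3,"z":0,"fingers":0},{"wx":0,"wy":0,"wz":0,"x":0,"y":0,"z":0,"fingers":0}]'
python3 - <<'E'
from h import *
for c in("top","scene"):
    im=env.snapshot(c)
    print(c,[(n,[(np.round(d["point"],1).tolist(),round(d["confidence"],2)) for d in env.recognise(c,n)[:2]]) for n in("inner_knob","outer_knob","carafe")])
cv2.imwrite("pics/e.png",cv2.resize(im[60:310,40:340,::-1],(720,600)))
E
```

```text
time_s: 6.7
eef_pos: [0.5115, -0.028, 0.0756]
tool_rot: [[1.0, -0.002, 0.003], [-0.003, 0.001, 1.0], [-0.002, -1.0, 0.001]]
contact_force: [0.1, 5.2, 0.7]
width: 0.189
top [('inner_knob', []), ('outer_knob', []), ('carafe', [([141.0, 322.9], 0.58)])]
scene [('inner_knob', [([165.7, 178.8], 0.97)]), ('outer_knob', [([169.5, 176.2], 0.69), ([162.9, 180.8], 0.49)]), ('carafe', [([242.1, 191.9], 0.88)])]
```

View pics/e.png

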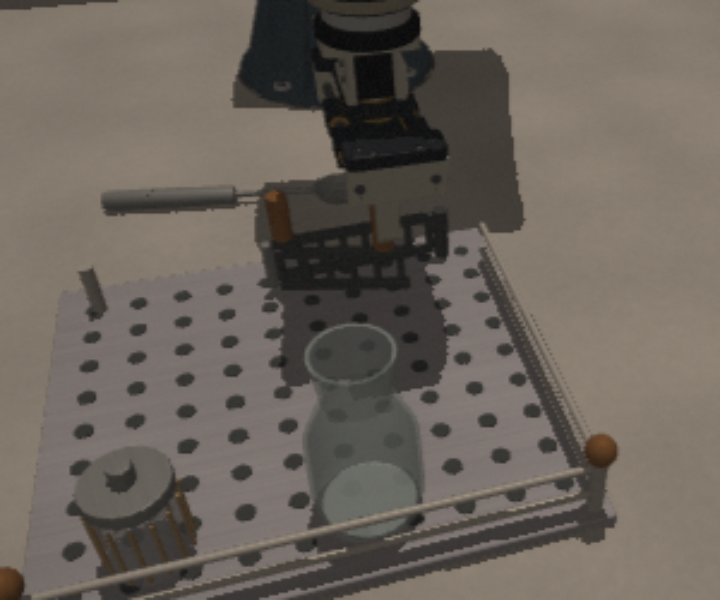

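The outer leaf is nearly flat: its knob is in the jaws at crop (382, 240). The inner knob is still at (278, 215), and the carafe hasn't moved. I'll push on to the stop.

```bash
python3 -m inch '[{"wx":0,"wy":0,"wz":0,"x":-7,"y":2,"z":0,"fingers":0},{"wx":0,"wy":0,"wz":0,"x":-6,"y":1,"z":0,"fingers":0},{"wx":0,"wy":0,"wz":0,"x":-5,"y":1,"z":0,"fingers":0},{"wx":0,"wy":0,"wz":0,"x":-4,"y":0,"z":0,"fingers":0},{"wx":0,"wy":0,"wz":0,"x":-3,"y":0,"z":0,"fingers":0},{"wx":0,"wy":0,"wz":0,"x":0,"y":0,"z":0,"fingers":0},{"wx":0,"wy":0,"wz":0,"x":0,"y":0,"z":0,"fingers":0},{"wx":0,"wy":0,"wz":0,"x":0,"y":0,"z":0,"fingers":0}]'
```

```text
time_s: 8.1
eef_pos: [0.4869, -0.0239, 0.0756]
tool_rot: [[1.0, -0.002, 0.003], [-0.003, 0.001, 1.0], [-0.002, -1.0, 0.001]]
contact_force: [-0.1, 9.5, 3.6]
width: 0.187
```

```bash
python3 -m inch '[{"wx":0,"wy":0,"wz":0,"x":-2,"y":1,"z":0,"fingers":0},{"wx":0,"wy":0,"wz":0,"x":-2,"y":1,"z":0,"fingers":0},{"wx":0,"wy":0,"wz":0,"x":-1,"y":1,"z":0,"fingers":0},{"wx":0,"wy":0,"wz":0,"x":0,"y":0,"z":0,"fingers":0},{"wx":0,"wy":0,"wz":0,"x":0,"y":0,"z":0,"fingers":0},{"wx":0,"wy":0,"wz":0,"x":0,"y":0,"z":0,"fingers":0},{"wx":0,"wy":0,"wz":0,"x":0,"y":0,"z":0,"fingers":0},{"wx":0,"wy":0,"wz":0,"x":0,"y":0,"z":0,"fingers":0}]'
python3 - <<'E'
from h import *
im=env.snapshot("scene");cv2.imwrite("pics/f.png",cv2.resize(im[110:210,110:260,::-1],(780,520),interpolation=3))
E
```

```text
time_s: 9.1
eef_pos: [0.4839, -0.0231, 0.0757]
tool_rot: [[1.0, 0.002, 0.003], [-0.003, -0.002, 1.0], [0.002, -1.0, -0.002]]
contact_force: [6.5, -9.2, -5.5]
width: 0.19
```

View pics/f.png

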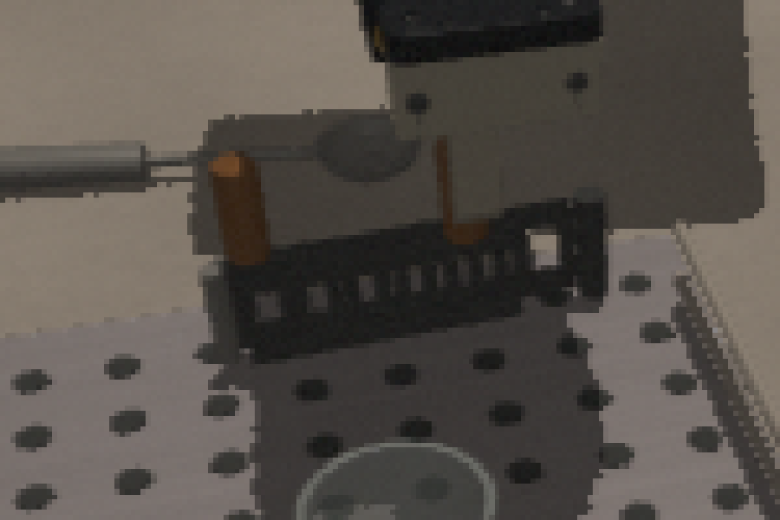

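The outer leaf lies flat along the inner leaf, with the bars overlapping across crop cols 230–600, and the x force of 6.5 N shows the stop was reached. I'll release, rise and look.

```bash
python3 -m inch '[{"wx":0,"wy":0,"wz":0,"x":0,"y":0,"z":0,"fingers":0.6},{"wx":0,"wy":0,"wz":0,"x":0,"y":0,"z":0,"fingers":0.6},{"wx":0,"wy":0,"wz":0,"x":0,"y":0,"z":0,"fingers":0.6},{"wx":0,"wy":0,"wz":0,"x":0,"y":0,"z":0,"fingers":0.6},{"wx":0,"wy":0,"wz":0,"x":0,"y":0,"z":15,"fingers":0.6},{"wx":0,"wy":0,"wz":0,"x":0,"y":0,"z":20,"fingers":0.6},{"wx":0,"wy":0,"wz":0,"x":0,"y":0,"z":20,"fingers":0.6},{"wx":0,"wy":0,"wz":0,"x":0,"y":0,"z":15,"fingers":0.6}]'
python3 - <<'E'
from h import *
a=env.snapshot("top")[:,:,::-1];b=env.snapshot("scene")[:,:,::-1]
for im in(a,b):
    h=cv2.cvtColor(im,cv2.COLOR_BGR2HSV);m=cv2.inRange(h,(4,110,60),(16,255,255))
    n,l,s,c=cv2.connectedComponentsWithStats(m)
    print([(s[i].tolist(),c[i].round(1).tolist()) for i in range(1,n) if s[i][4]>15 and 120<c[i][0]<365 and 120<c[i][1]<290])
P=np.vstack([cv2.resize(b[110:210,110:260],(600,400)),cv2.resize(a[240:290,230:380],(600,200))]);cv2.imwrite("pics/g.png",P)
E
```

```text
time_s: 10.15
eef_pos: [0.4834, -0.0217, 0.1473]
tool_rot: [[1.0, 0.001, 0.003], [-0.003, -0.0, 1.0], [0.001, -1.0, -0.0]]
contact_force: [0.7, -0.1, 0.2]
width: 0.599
[]
[([150, 139, 5, 5, 17], [152.2, 141.5]), ([284, 241, 13, 11, 112], [290.4, 246.1])]
```

View pics/g.png

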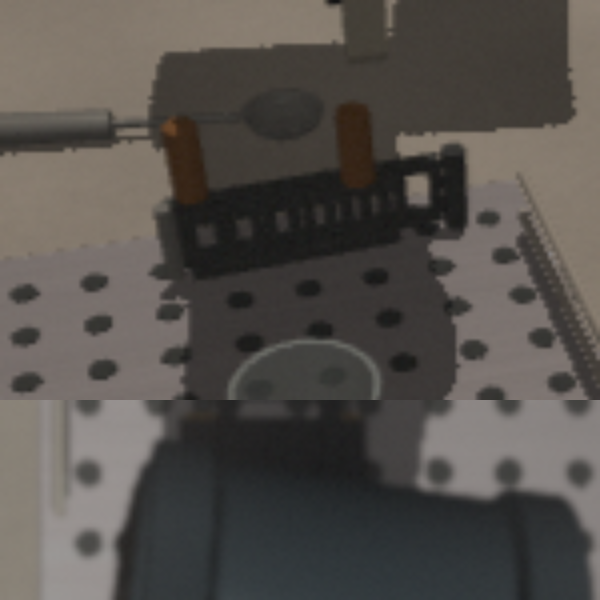

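Run:
```python
from h import *
i=at("scene",(141.4,154.5),.104);o=at("scene",(136.4,198),.104);print(i,o,i-o,np.array([.484,-.023])+(i-o)[:2])
```

```text
[ 0.47782556 -0.11053982  0.104     ] [ 0.48190886 -0.02433077  0.104     ] [-0.0040833  -0.08620905  0.        ] [ 0.4799167  -0.10920905]
```

```bash
python3 -m inch '[{"wx":0,"wy":0,"wz":0,"x":-2,"y":-30,"z":0,"fingers":0.7},{"wx":0,"wy":0,"wz":0,"x":-2,"y":-30,"z":0,"fingers":0.8},{"wx":0,"wy":0,"wz":0,"x":-1,"y":-28,"z":0,"fingers":0.8},{"wx":0,"wy":0,"wz":0,"x":0,"y":0,"z":-18,"fingers":0.8},{"wx":0,"wy":0,"wz":0,"x":0,"y":0,"z":-18,"fingers":0.8},{"wx":0,"wy":0,"wz":0,"x":0,"y":0,"z":-18,"fingers":0.8},{"wx":0,"wy":0,"wz":0,"x":0,"y":0,"z":-18,"fingers":0.8},{"wx":0,"wy":0,"wz":0,"x":0,"y":0,"z":0,"fingers":0.8}]'
python3 -m inch '[{"wx":0,"wy":0,"wz":0,"x":0,"y":0,"z":0,"fingers":0.4},{"wx":0,"wy":0,"wz":0,"x":0,"y":0,"z":0,"fingers":0.2},{"wx":0,"wy":0,"wz":0,"x":0,"y":0,"z":0,"fingers":0},{"wx":0,"wy":0,"wz":0,"x":0,"y":0,"z":0,"fingers":0},{"wx":0,"wy":0,"wz":0,"x":0,"y":0,"z":0,"fingers":0},{"wx":0,"wy":0,"wz":0,"x":0,"y":0,"z":0,"fingers":0},{"wx":0,"wy":0,"wz":0,"x":0,"y":0,"z":0,"fingers":0},{"wx":0,"wy":0,"wz":0,"x":0,"y":0,"z":0,"fingers":0}]'
```

```text
time_s: 11.25
eef_pos: [0.4771, -0.1094, 0.0724]
tool_rot: [[1.0, -0.003, 0.003], [-0.003, 0.001, 1.0], [-0.003, -1.0, 0.001]]
contact_force: [0.3, -0.5, 0.4]
width: 0.804
time_s: 12.25
eef_pos: [0.4778, -0.1096, 0.0736]
tool_rot: [[1.0, -0.001, 0.003], [-0.003, 0.0, 1.0], [-0.001, -1.0, 0.0]]
contact_force: [-2.5, -0.3, 2.7]
width: 0.187
```

```bash
python3 -m inch '[{"wx":0,"wy":0,"wz":0,"x":9.2,"y":0.3,"z":0,"fingers":0},{"wx":0,"wy":0,"wz":0,"x":9.1,"y":0.9,"z":0,"fingers":0},{"wx":0,"wy":0,"wz":0,"x":9,"y":1.5,"z":0,"fingers":0},{"wx":0,"wy":0,"wz":0,"x":8.9,"y":2.1,"z":0,"fingers":0},{"wx":0,"wy":0,"wz":0,"x":8.8,"y":2.7,"z":0,"fingers":0},{"wx":0,"wy":0,"wz":0,"x":8.6,"y":3.2,"z":0,"fingers":0},{"wx":0,"wy":0,"wz":0,"x":8.3,"y":3.8,"z":0,"fingers":0},{"wx":0,"wy":0,"wz":0,"x":8.1,"y":4.3,"z":0,"fingers":0}]'
python3 - <<'E'
from h import *
print(env.get_obs()["contact_force"])
im=env.snapshot("scene")
cv2.imwrite("pics/i.png",cv2.resize(im[100:250,100:300,::-1],(800,600)))
E
```

```text
time_s: 13.25
eef_pos: [0.5462, -0.088, 0.0733]
tool_rot: [[1.0, -0.006, 0.003], [-0.003, 0.005, 1.0], [-0.006, -1.0, 0.005]]
contact_force: [-15.3, 17.6, 17.3]
width: 0.187
[-15.31219113  17.64617861  17.34383622]
```

View pics/i.png

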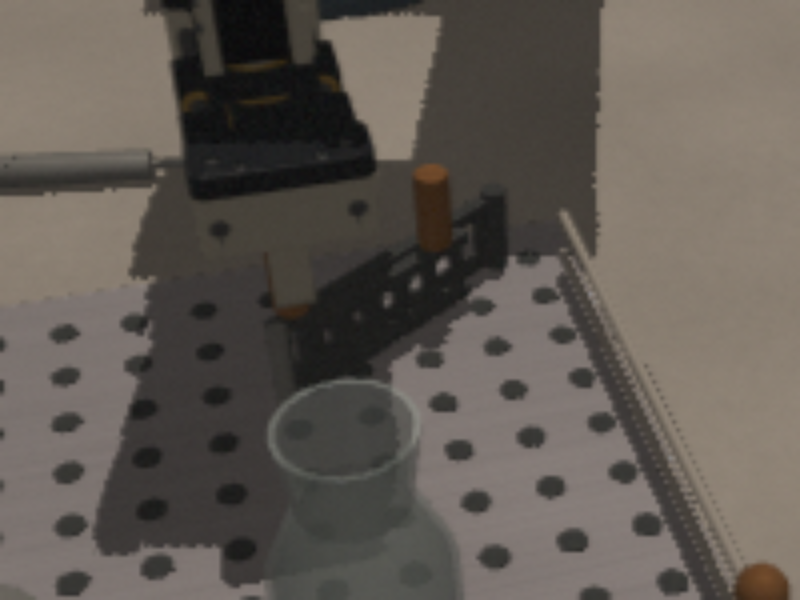

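The folded pair swings together, now about 30° open: held knob at crop (290, 290), outer knob at (433, 205). The carafe isn't touched. The pull of about 17 N shows my arc is 2–3 mm too far out, so I'll correct that and continue.

```bash
python3 -m inch '[{"wx":0,"wy":0,"wz":0,"x":7,"y":6,"z":0,"fingers":0},{"wx":0,"wy":0,"wz":0,"x":6.8,"y":6.5,"z":0,"fingers":0},{"wx":0,"wy":0,"wz":0,"x":6.5,"y":7,"z":0,"fingers":0},{"wx":0,"wy":0,"wz":0,"x":6.5,"y":6.5,"z":0,"fingers":0},{"wx":0,"wy":0,"wz":0,"x":6.2,"y":6.8,"z":0,"fingers":0},{"wx":0,"wy":0,"wz":0,"x":5.7,"y":7.2,"z":0,"fingers":0},{"wx":0,"wy":0,"wz":0,"x":0,"y":0,"z":0,"fingers":0},{"wx":0,"wy":0,"wz":0,"x":0,"y":0,"z":0,"fingers":0}]'
```

```text
time_s: 14.3
eef_pos: [0.5857, -0.049, 0.0735]
tool_rot: [[1.0, -0.004, 0.003], [-0.003, 0.003, 1.0], [-0.004, -1.0, 0.003]]
contact_force: [-9.3, 10.3, 8.2]
width: 0.19
```

```bash
python3 -m inch '[{"wx":0,"wy":0,"wz":0,"x":5,"y":10.8,"z":0,"fingers":0},{"wx":0,"wy":0,"wz":0,"x":5.5,"y":10.8,"z":0,"fingers":0},{"wx":0,"wy":0,"wz":0,"x":4.6,"y":11.3,"z":0,"fingers":0},{"wx":0,"wy":0,"wz":0,"x":3.7,"y":11.7,"z":0,"fingers":0},{"wx":0,"wy":0,"wz":0,"x":2.7,"y":11.9,"z":0,"fingers":0},{"wx":0,"wy":0,"wz":0,"x":1.6,"y":12,"z":0,"fingers":0},{"wx":0,"wy":0,"wz":0,"x":0.5,"y":8,"z":0,"fingers":0},{"wx":0,"wy":0,"wz":0,"x":0,"y":0,"z":0,"fingers":0}]'
```

```text
time_s: 15.3
eef_pos: [0.61, 0.0266, 0.0736]
tool_rot: [[1.0, -0.002, 0.002], [-0.002, 0.001, 1.0], [-0.002, -1.0, 0.001]]
contact_force: [-6.0, 2.6, 4.5]
width: 0.188
```

Nearly there, so I'll nudge gently to the stop and look.

```bash
python3 -m inch '[{"wx":0,"wy":0,"wz":0,"x":0,"y":2,"z":0,"fingers":0},{"wx":0,"wy":0,"wz":0,"x":0,"y":2,"z":0,"fingers":0},{"wx":0,"wy":0,"wz":0,"x":0,"y":1,"z":0,"fingers":0},{"wx":0,"wy":0,"wz":0,"x":0,"y":0,"z":0,"fingers":0},{"wx":0,"wy":0,"wz":0,"x":0,"y":0,"z":0,"fingers":0},{"wx":0,"wy":0,"wz":0,"x":0,"y":0,"z":0,"fingers":0},{"wx":0,"wy":0,"wz":0,"x":0,"y":0,"z":0,"fingers":0},{"wx":0,"wy":0,"wz":0,"x":0,"y":0,"z":0,"fingers":0}]'
python3 - <<'E'
from h import *
im=env.snapshot("scene")
cv2.imwrite("pics/j.png",cv2.resize(im[100:250,130:330,::-1],(800,600)))
E
```

```text
time_s: 16.3
eef_pos: [0.61, 0.0304, 0.0736]
tool_rot: [[1.0, -0.002, 0.003], [-0.003, -0.001, 1.0], [-0.002, -1.0, -0.001]]
contact_force: [-6.6, -3.3, 5.3]
width: 0.188
```

View pics/j.png

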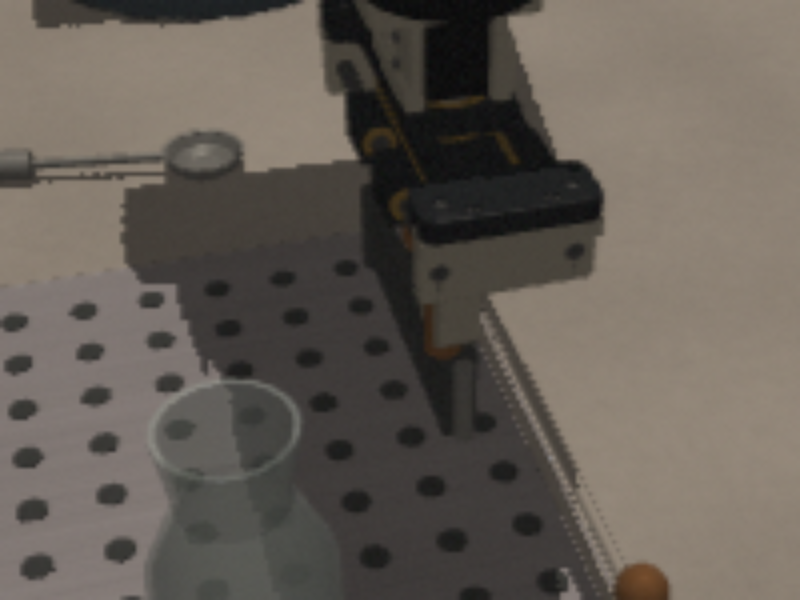

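The pair lies parallel beside the left rail: knob in the jaws at crop (440, 335), leaf end at (463, 390). The carafe stands clear. I'll release, lift and check.

```bash
python3 -m inch '[{"wx":0,"wy":0,"wz":0,"x":0,"y":0,"z":0,"fingers":0.6},{"wx":0,"wy":0,"wz":0,"x":0,"y":0,"z":0,"fingers":0.6},{"wx":0,"wy":0,"wz":0,"x":0,"y":0,"z":0,"fingers":0.6},{"wx":0,"wy":0,"wz":0,"x":0,"y":0,"z":0,"fingers":0.6},{"wx":0,"wy":0,"wz":0,"x":0,"y":0,"z":15,"fingers":0.6},{"wx":0,"wy":0,"wz":0,"x":0,"y":0,"z":25,"fingers":0.6},{"wx":0,"wy":0,"wz":0,"x":0,"y":0,"z":30,"fingers":0.6},{"wx":0,"wy":0,"wz":0,"x":0,"y":0,"z":30,"fingers":0.6}]'
python3 -m inch '[{"wx":0,"wy":0,"wz":0,"x":0,"y":25,"z":20,"fingers":0.6},{"wx":0,"wy":0,"wz":0,"x":-10,"y":40,"z":20,"fingers":0.6},{"wx":0,"wy":0,"wz":0,"x":-10,"y":40,"z":0,"fingers":0.6},{"wx":0,"wy":0,"wz":0,"x":-20,"y":40,"z":0,"fingers":0.6},{"wx":0,"wy":0,"wz":0,"x":-20,"y":40,"z":0,"fingers":0.6},{"wx":0,"wy":0,"wz":0,"x":-20,"y":30,"z":0,"fingers":0.6},{"wx":0,"wy":0,"wz":0,"x":0,"y":0,"z":0,"fingers":0.6},{"wx":0,"wy":0,"wz":0,"x":0,"y":0,"z":0,"fingers":0.6}]'
python3 - <<'E'
from h import *
a=env.snapshot("top")[:,:,::-1];b=env.snapshot("scene")[:,:,::-1]
for c in("top","scene"): print(c,[(d["point"],d["confidence"]) for d in env.recognise(c,"carafe")[:1]])
cv2.imwrite("pics/k.png",np.hstack([cv2.resize(a[90:310,220:440],(400,400)),cv2.resize(b[90:290,130:330],(400,400))]))
E
```

```text
time_s: 17.35
eef_pos: [0.6105, 0.0306, 0.1757]
tool_rot: [[1.0, 0.001, 0.003], [-0.003, -0.0, 1.0], [0.001, -1.0, -0.0]]
contact_force: [-0.0, -0.7, 0.3]
width: 0.6
time_s: 18.35
eef_pos: [0.5308, 0.2453, 0.2144]
tool_rot: [[1.0, 0.001, 0.003], [-0.003, 0.0, 1.0], [0.001, -1.0, 0.0]]
contact_force: [-0.0, 0.1, -0.6]
width: 0.6
top [([139.5, 320.3], 0.97)]
scene [([243.3, 191.2], 0.6)]
```

View pics/k.png

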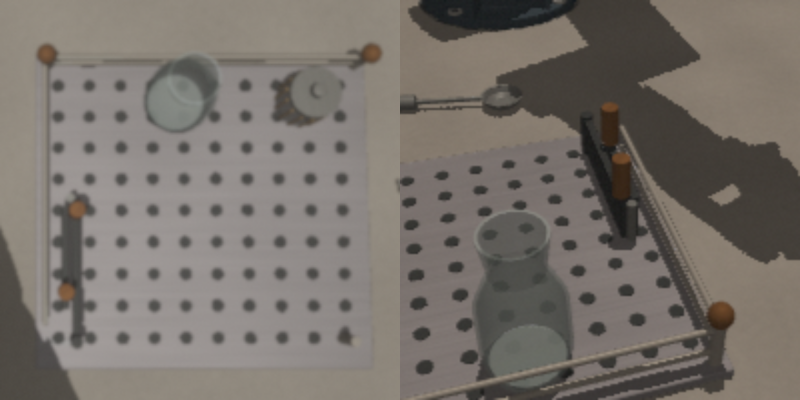

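The top view shows the inner leaf straight along the left rail (crop col 78, rows 205–345). The outer leaf lies flat beside it, with the knobs at (78, 210) and (66, 292). The carafe is where it was and the arm is clear, so I'll hand in.

```bash
python3 -c "
from station import env
print(env.finish_job())"
```

```text
the job is handed in; nothing more can be done
None
```

The gate is open and the job is handed in; no verdict was reported. I gripped the outer knob and folded the outer leaf back to its stop with the inner leaf still near shut. Then I moved the grip to the inner knob, swung the folded pair to its stop beside the left rail, let go and backed away. Robot time was about 18 s of the 51 s allowed.

**Last checks:**
- **Gate:** in the final pictures both leaves lie parallel along the left rail, with the outer leaf flat against the inner one. I judged the joint angles by eye and from the tool position, since they cannot be read directly.
- **Carafe:** it stands upright, and its detected positions moved by no more than about 3 px in either camera.
- **Arm:** it is clear of everything, with a contact force near 0 N.

**What went wrong or disagreed:**
- **Refused calls:** the first two move calls were refused because I left out some of the row values; nothing moved.
- **Swing force:** the force reached about 17 N per axis (29 N in all) in the swing, because my first arc was 2–3 mm too wide. I corrected it and the force dropped.
- **Folded angle:** with the leaves folded, the knob positions measured in one camera suggested the inner leaf was about 5° open. The arc fitted later gave about 3°. Either is well under the 35° limit.

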